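Set the blue enamel plaque into the keepsake box lid

TASK

Lift the blue enamel plaque out of the white tray and press it into the recess in the lid of the wooden box, picture up, until it is fully home and flush all round. The spring clips resist, so push firmly but do not force it: the enamel cracks under a hard press. Leave the red plaque in its tray and do not disturb the vase, the dish or the brush.

Things in the scene. Friction and masses are not known exactly. Their poses are not given: they have to be found in the camera images.
- blue_plaque: the plaque to set: a copper block 66 (x) x 46 (y) x 14 mm (z), about 0.11 kg, blue enamel face with a white flower on top (+z). Origin at the centre of its underside. It lies face up in the tray, and may be set either way round (half turn)
- red_plaque: bystander: the same block with a red enamel face, in the other half of the tray; origin at the centre of its underside
- tray: white open tray, fixed to the table, 214 (x) x 170 (y) x 26 mm high, walls and floor 5 mm thick; origin at the centre of its underside. The plaques lie on its floor with their long sides roughly along tray x, one in each half (about 50 mm either side of its centre along x)
- box: wooden keepsake box, closed and fixed to the table, 156 (x) x 126 (y) mm; its origin lies on its axis 60 mm below the lid's top, 0 to 20 mm above the table (the box stands on a plinth of varying height, 164 x 134 mm). In the middle of its flat lid is a rectangular recess, 68.5 (x) x 48.5 (y) mm and 14 mm deep, with a 1.5 mm chamfer round the mouth and a thin brass line round it
- recess_mouth (a point): centre of the recess's mouth, level with the lid's top, 60 to 80 mm above the table; axes as the box (x along the recess's long side, z up). In the middle of each short end a 20 mm wide brass leaf spring slopes in from 1 mm below the mouth until it stands 3 mm proud of the wall 8.5 mm below the mouth, then goes straight down
- recess_floor (a point): centre of the recess's floor, 14 mm below the mouth, where the plaque's underside must end. A plaque laid in sinks about 4 to 6 mm and rests on the springs, its top 8 to 10 mm above the lid; pressing it home on the middle of its top takes about 5 to 15 N, then the force rises sharply at the floor. The springs do not push it out again
- vase: bystander: blue enamel vase with copper bands, 110 mm high, 68 mm wide, standing upright beyond the work; origin at the centre of its foot
- dish: bystander: small white porcelain dish, 72 mm wide, 22 mm high, beyond the work on the robot's right; origin at the centre of its underside
- brush: bystander: brush 170 mm long, lying beyond the work on the robot's left; origin under its middle, x along its length
There are look-alikes about, which are no part of the job. What is shaped like the blue_plaque but green or yellow is not meant.

How it is judged:
By the outcome, as a careful person would: the job done as asked, in the order asked, and still so for the second after the job is handed in, with the robot touching nothing.
It also fails if it takes over 45 s, if anything falls off the work surface, if the arm or the gripper's body presses on something with over 40 N, if the wrist force passes 120 N, or if a joint passes its speed limit or range.

ROBOT

A 6-joint arm with a two-finger parallel gripper is mounted at the origin on the work surface. World frame = base frame: x ahead of the robot, y to its left, z up, the work surface at z = 0. Lengths are in mm, angles in rad, forces in N, time in s.
With the tool pointing down it reaches from about 350 to 975 mm from the base axis. Payload 7.1 kg.
Tool frame: the origin (TCP) lies on the front face of the gripper's body, between the roots of the fingers; the fingertips stand 80 mm ahead of it and the grasp point (between the pads) lies 61 mm ahead of it (env.tips_ahead is the distance from the TCP to the fingertips, in mm); z points along the fingers, y is the line along which they close (so a half turn about z gives the same grasp; the last joint's range is limited). The gripper opens to 88 mm and grips with 3 to 60 N. Pads are 20 mm wide; open, the fingers measure 115 mm over their backs; the gripper's body (75 mm by 178 mm) begins 61 mm behind the grasp point.
Start: joints at [-1.145, 0.423, 1.63, -0, 1.089, -0.019], TCP at [268.938, -564.161, 302.675] pointing down, gripper open.
Joint ranges: [-3, 3], [-0.9, 2.11], [0.09, 2.58], [-1.31, 4.45], [0.11, 2.69], [-2.54, 2.54]. Speed limits (rad/s): [2.39, 2.39, 3.01, 3.14, 3.14, 3.14].

INTERFACE

Orientations are given as a unit quaternion [x, y, z, w].
In Python, from station import env, set_gripper, viewer, workorder gives the robot as it stands. Calls block until the motion is done:
- env.reach(position, orientation): joint-space move of the TCP to a pose.
- env.move_l(position, rot=None, rate=150, f_stop=None): straight line of the TCP; rot=None keeps the orientation; rate is the mean speed in mm/s. With f_stop (N) it stops when the force on the tool has changed by that much, and returns True; else False.
- env.move_joints(angles): joint-space move.
- set_gripper(opening): finger opening in mm; the grip force is fixed at half the most; returns when the fingers have stopped.
- env.hold(seconds).
- env.ik(position, orientation): joint angles nearest the present ones, or None.
- env.read_state(): the state.
- viewer.camera(name): name is "scene" or "top" or "wrist"; returns the picture (480x640x3 uint8, blue, green, red); there is no depth.
- viewer.camera_params(name): a dict with "fx", "fy", "cx", "cy" (pixels), "dist" ([k1, k2, p1, p2, k3] as OpenCV has them; the pictures are not rectified), "pose" (4x4, takes a point from camera to world coordinates); the wrist camera has in their place "tool_from_camera" (4x4, takes a point from camera to tool coordinates, whose origin is the TCP and whose axes are the flange's). Camera axes: x right, y up, looking along -z (the intrinsics and any distortion apply to the point x, -y, -z); pixel columns grow to the right and rows downward; lengths in mm; the calibration is good to about 2 mm. A picture is of the moment at which its call begins: read the wrist's pose just before it. camera_params takes no time and is no camera call.
A pose or a line that the arm cannot do raises env.IKError and nothing moves.
- workorder.sign_off(): hands the job in; it is judged then, once.
The state is a dict: "time_s": time; "qpos": joint angles; "dq": joint speeds; "tau": joint torques, N m; "tool_pos": TCP position; "orientation": TCP orientation; "force": force on the tool from outside, world axes, zero at the start; "wrist_torque": the same for the moment, N m; "width": finger opening in mm; "grip_force": force on a finger pad.
Only numpy, scipy, OpenCV 4.12 (cv2) and the standard library are available. Lean on these libraries where they do the work, as an engineer would, in place of code of your own. Each camera call takes 0.05 s, during which the arm holds its last target. There are 200 camera calls.

## Working session

There is one attempt and no reset: what is moved stays moved. The work goes in short steps, each a Python script; the robot and the scene stay as the last script left them, time stands still between calls to the robot, and variables do not carry over. Pictures are saved under pics/ and viewed, at most 10 in all, crops included, and the job is handed in when it is done.

```bash
mkdir -p pics; ls; python3 - <<'E'
from station import env, set_gripper, viewer, workorder
import cv2,numpy as np
np.set_printoptions(precision=4,suppress=True)
for n in("top","scene","wrist"):
    cv2.imwrite(f"pics/{n}0.png",viewer.camera(n)); print(n,viewer.camera_params(n))
print(env.read_state())
E
```

```text
pics
top {'fx': 493.8944668861578, 'fy': 493.8944668861578, 'cx': 315.6177741891646, 'cy': 246.26382359369077, 'dist': array([0.029, 0.   , 0.   , 0.   , 0.   ]), 'pose': array([[  -0.0694,    0.9734,   -0.2182,  374.6793],
       [  -0.9976,   -0.0689,    0.0102,  -50.5353],
       [  -0.0051,    0.2184,    0.9759, 1107.5713],
       [   0.    ,    0.    ,    0.    ,    1.    ]])}
scene {'fx': 456.6147317819333, 'fy': 456.6147317819333, 'cx': 313.12853367582244, 'cy': 250.17345390746723, 'dist': array([-0.0993,  0.    ,  0.    ,  0.    ,  0.    ]), 'pose': array([[  -0.8161,   -0.381 ,    0.4344, 1006.9588],
       [   0.5775,   -0.5105,    0.6371,  498.7179],
       [  -0.021 ,    0.7708,    0.6367,  645.0738],
       [   0.    ,    0.    ,    0.    ,    1.    ]])}
wrist {'fx': 347.6747300073891, 'fy': 347.6747300073891, 'cx': 317.79716240139936, 'cy': 239.88370304637832, 'dist': array([-0.0682,  0.    ,  0.    ,  0.    ,  0.    ]), 'tool_from_camera': array([[ -0.0007,   0.9516,   0.3075,  84.6494],
       [  1.    ,   0.0008,  -0.0002,   1.4595],
       [ -0.0004,   0.3074,  -0.9516, -82.712 ],
       [  0.    ,   0.    ,   0.    ,   1.    ]])}
{'time_s': 0.15, 'qpos': array([-1.145 ,  0.4237,  1.6305,  0.    ,  1.0886, -0.019 ]), 'dq': array([ 0.0009, -0.0012, -0.0028, -0.001 , -0.0002,  0.0007]), 'tau': array([ -0.0018, -54.4989, -27.3918,   0.0644,   0.0204,  -0.0001]), 'tool_pos': array([ 268.8113, -563.8689,  302.0671]), 'orientation': array([ 0.9754,  0.2205, -0.0001, -0.0006]), 'force': array([ 0.8532,  0.0145, -0.3726]), 'wrist_torque': array([-0.0333, -0.0028,  0.0632]), 'grip_force': 0.0, 'width': 87.80819186087042}
```

View pics/top0.png

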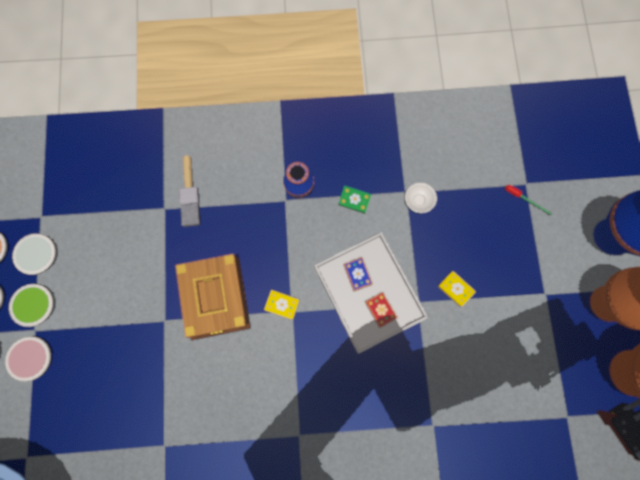

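View pics/scene0.png

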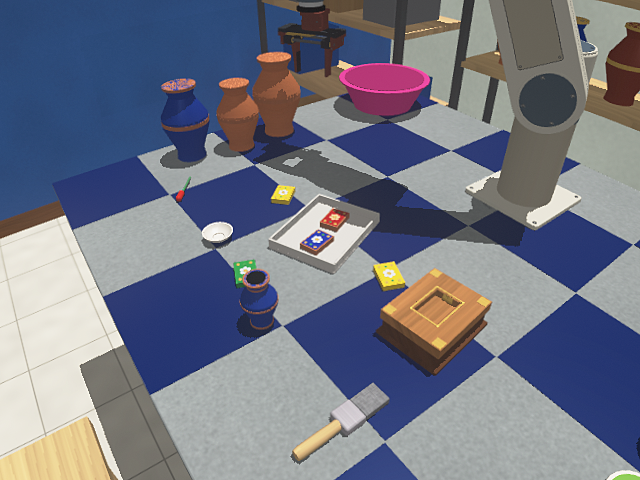

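Candidates for the blue plaque in the top view: blue in the tray (358,274), red in the tray (381,310), green (354,199), yellow (282,304) and yellow (457,288). I choose the one at (358,274), which is blue with a white flower and lies in the white tray. The box is at (211,295) and the vase at (298,178). I'll take coarse positions next, then close wrist views.

```bash
cat > h.py <<'E'
from station import env, set_gripper, viewer, workorder
import cv2, numpy as np
from scipy.spatial.transform import Rotation as R
np.set_printoptions(precision=3,suppress=True)
def cam(name):
    """picture, params, camera->world pose"""
    p=viewer.camera_params(name)
    if name=="wrist":
        s=env.read_state(); T=np.eye(4); T[:3,:3]=R.from_quat(s["orientation"]).as_matrix(); T[:3,3]=s["tool_pos"]
        P=T@p["tool_from_camera"]
    else: P=p["pose"]
    return viewer.camera(name),p,P
def K(p): return np.array([[p["fx"],0,p["cx"]],[0,p["fy"],p["cy"]],[0,0,1.]])
def to_plane(px,z,p,P):
    u=cv2.undistortPoints(np.array(px,float).reshape(-1,1,2),K(p),p["dist"]).reshape(-1,2)
    d=np.c_[u[:,0],-u[:,1],-np.ones(len(u))]@P[:3,:3].T
    return P[:3,3]+d*((z-P[2,3])/d[:,2])[:,None]
def project(X,p,P):
    c=(np.atleast_2d(X)-P[:3,3])@P[:3,:3]*[1,-1,-1]
    return cv2.projectPoints(c,np.zeros(3),np.zeros(3),K(p),p["dist"])[0].reshape(-1,2)
def down(yaw): # tool x at world angle yaw, z down
    return (R.from_euler("z",yaw)*R.from_euler("x",np.pi)).as_quat()
E
python3 - <<'E'
from h import *
p=viewer.camera_params("top");P=p["pose"]
print("blue,red",to_plane([(358,274),(381,310)],19,p,P)[:,:2])
print("tray corners",to_plane([(316,266),(383,234),(426,316),(361,352)],26,p,P)[:,:2])
print("recess corners",to_plane([(193,277),(226,274),(229,312),(197,316)],70,p,P)[:,:2])
print("vase/dish/brush",to_plane([(298,172),(421,198)],60,p,P)[:,:2])
print(R.from_quat(env.read_state()["orientation"]).as_matrix())
E
```

```text
blue,red [[ 548.211 -151.726]
 [ 465.168 -194.891]]
tray corners [[ 571.58   -59.545]
 [ 634.047 -215.272]
 [ 445.016 -289.844]
 [ 378.645 -142.494]]
recess corners [[558.366 202.826]
 [559.845 132.877]
 [479.033 128.955]
 [475.503 195.672]]
vase/dish/brush [[ 782.369  -33.839]
 [ 701.758 -302.022]]
[[ 0.903  0.43  -0.   ]
 [ 0.43  -0.903  0.001]
 [ 0.    -0.001 -1.   ]]
```

```bash
python3 - <<'E'
from h import *
def look(pos,yaw,name):
    env.reach(pos,down(yaw)); env.hold(0.3)
    im,p,P=cam("wrist"); cv2.imwrite(f"pics/{name}.png",im); np.savez(f"pics/{name}.npz",P=P)
look([548,-152,230],0.41,"wblue")
look([518,165,300],0.03,"wbox")
s=env.read_state(); print(s["time_s"],s["tool_pos"])
E
```

```text
3.9083 [518.16  164.423 299.794]
```

View pics/wblue.png

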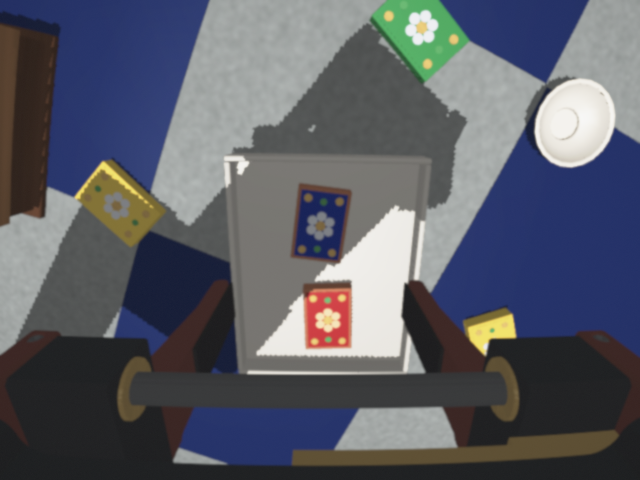

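View pics/wbox.png

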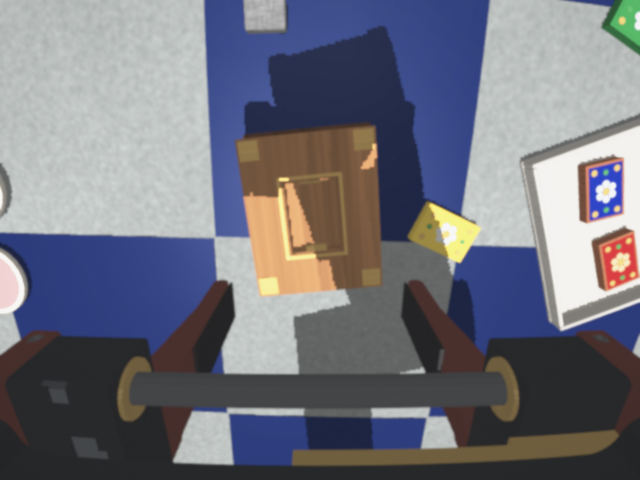

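wblue shows the blue plaque at (321,224) in the tray with a white flower, and the red one at (328,318). wbox shows the recess centred at about (314,216), with lid corners near (237,140), (375,125), (380,285) and (261,295). I'll measure the plaque and take closer box views as one composite.

```bash
cat >> h.py <<'E'
def blue_rect(im,p,P,z,near,rad=70):
    """enamel hull on plane z: centre, size, long-axis angle"""
    h=cv2.cvtColor(im,cv2.COLOR_BGR2HSV); m=cv2.inRange(h,(105,110,30),(130,255,255))
    n,l,s,c=cv2.connectedComponentsWithStats(m)
    i=min((i for i in range(1,n) if s[i,4]>150),key=lambda i:np.hypot(*(c[i]-near)))
    ys,xs=np.nonzero(l==i); hull=cv2.convexHull(np.c_[xs,ys].astype(np.float32)).reshape(-1,2)
    W=to_plane(hull,z,p,P)[:,:2]
    (cx,cy),_,_=r=cv2.minAreaRect(W.astype(np.float32)); b=cv2.boxPoints(r)
    e=[b[1]-b[0],b[2]-b[1]]; e.sort(key=np.linalg.norm); L=e[1]
    a=np.arctan2(L[1],L[0]); a=(a+np.pi/2)%np.pi-np.pi/2
    return np.array([cx,cy]),[np.linalg.norm(v) for v in e],a,hull.mean(0)
E
python3 - <<'E'
from h import *
p=viewer.camera_params("wrist"); im=cv2.imread("pics/wblue.png"); P=np.load("pics/wblue.npz")["P"]
print("wrist",blue_rect(im,p,P,19,(321,224)))
pt=viewer.camera_params("top"); print("top",blue_rect(cv2.imread("pics/top0.png"),pt,pt["pose"],19,(358,274)))
a=cv2.resize(im[170:280,260:380],None,fx=2.5,fy=2.5,interpolation=cv2.INTER_CUBIC)
env.reach([490,165,215],down(0.05)); env.hold(.3)
b,p,P=cam("wrist"); cv2.imwrite("pics/wbox2.png",b); np.savez("pics/wbox2.npz",P=P)
c=cv2.imread("pics/scene0.png")[260:380,370:500]; c=cv2.resize(c,None,fx=2.3,fy=2.3,interpolation=cv2.INTER_CUBIC)
C=np.zeros((600,800,3),np.uint8); C[:480,:480]=b[60:360,180:480].repeat(2,0).repeat(2,1)[:480,:480] if 0 else cv2.resize(b[60:360,170:470],(480,480),interpolation=cv2.INTER_CUBIC)
C[:a.shape[0],490:490+a.shape[1]]=a; C[300:300+c.shape[0],490:490+c.shape[1]]=c
cv2.imwrite("pics/comp.png",C); print(env.read_state()["time_s"])
E
```

```text
wrist (array([ 552.059, -154.426]), [np.float32(38.90486), np.float32(58.94921)], np.float32(0.27829516), array([319.286, 221.524], dtype=float32))
top (array([ 549.628, -150.869]), [np.float32(36.72799), np.float32(56.38879)], np.float32(0.28663695), array([357. , 273.2], dtype=float32))
4.7083
```

View pics/comp.png

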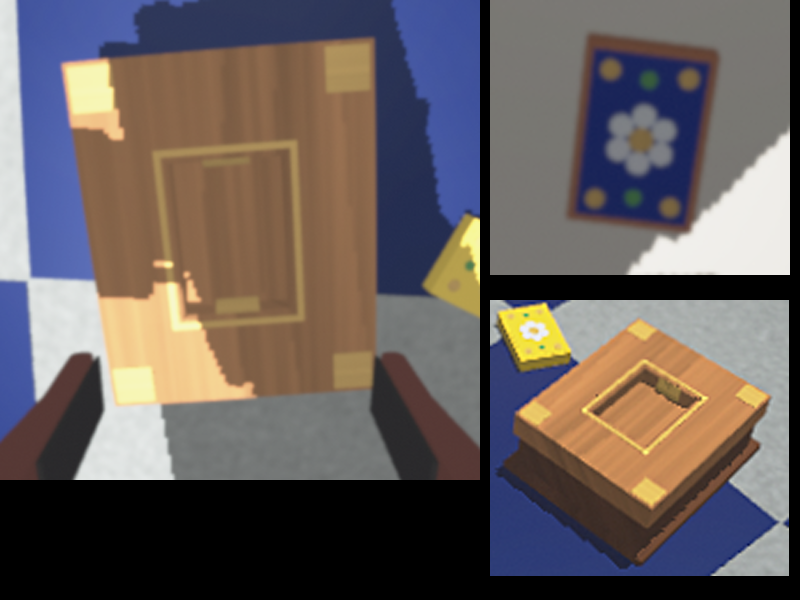

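The crop confirms blue enamel with a white flower, copper rim at comp (643,133). In the composite the lid corners are at (63,63), (374,38), (375,387) and (118,405), and the brass line is clear. Next I fit the box pose.

```bash
python3 - <<'E'
from h import *
from scipy.optimize import least_squares
w=np.array([(63,63),(374,38),(375,387),(118,405)])/1.6+[170,60]
s=(np.array([(650,510),(514,414),(641,319),(770,398)])-[490,300])/2.3+[370,260]
pw=viewer.camera_params("wrist");Pw=np.load("pics/wbox2.npz")["P"];ps=viewer.camera_params("scene");Ps=ps["pose"]
L=np.array([(78,63,0),(78,-63,0),(-78,-63,0),(-78,63,0)])
def X(v): return R.from_euler("z",v[2]).apply(L)+[v[0],v[1],v[3]]
def fit(obs):
    r=least_squares(lambda v:np.concatenate([(project(X(v),p,P)-o).ravel() for o,p,P in obs]),[518,165,.05,70])
    print(r.x,"res",np.abs(r.fun).max(),np.sqrt(np.mean(r.fun**2))); return r.x
fit([(w,pw,Pw)]);fit([(s,ps,Ps)]);v=fit([(w,pw,Pw),(s,ps,Ps)])
b=np.array([(153,152),(298,142),(304,320),(174,330)])/1.6+[170,60]
for z in (60,70,80):
    q=to_plane(b,z,pw,Pw)[:,:2]; print(z,q.mean(0),np.linalg.norm(np.diff(q,axis=0),axis=1))
E
```

```text
[522.367 166.945   0.126  59.972] res 0.8116034189768015 0.4017340355852609
[520.879 167.981   0.112  58.307] res 0.6173799783222762 0.3151375963316999
[522.238 167.185   0.124  59.594] res 1.9792673953319309 0.6815292587210003
60 [521.592 167.122] [61.077 79.888 60.284]
70 [523.87  167.157] [58.525 76.551 57.765]
80 [526.148 167.192] [55.974 73.213 55.247]
```

```bash
python3 - <<'E'
from h import *
env.reach([551-30,-153-8,190],down(.28)); env.hold(.3)
im,p,P=cam("wrist"); near=project([551,-153,19],p,P)[0]; c,sz,a,_=blue_rect(im,p,P,19,near); print(c,sz,a)
assert np.hypot(*(c-[551,-153]))<5 and abs(a-.28)<.06
env.move_l([*c,160],down(a)); env.move_l([*c,91.5],rate=80,f_stop=8) and print("contact")
s=env.read_state(); print(s["tool_pos"],s["force"])
set_gripper(40); s=env.read_state(); print("w",s["width"],s["grip_force"],s["force"])
env.move_l([*c,150],rate=60); env.hold(.2)
im,p,P=cam("wrist"); cv2.imwrite("pics/held.png",im); np.savez("pics/held.npz",P=P)
s=env.read_state(); print("w",s["width"],s["grip_force"],s["force"],s["time_s"])
E
```

```text
[ 551.978 -154.507] [np.float32(39.126347), np.float32(58.249485)] 0.2803427
[ 552.281 -154.594   91.792] [0.254 0.194 0.207]
w 45.48290853583279 30.000276267528534 [-1.291  0.122  2.244]
w 46.12055192931967 29.99988466501236 [-0.826 -0.15  -1.003] 9.85
```

View pics/held.png

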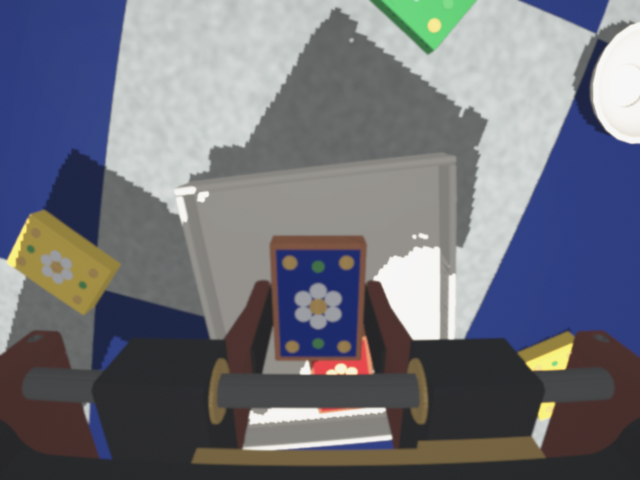

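The blue plaque is held level between the fingers, centred at (319,298) with its flower up, and the red one is still in its tray. I measure its offset in the hand now.

```bash
python3 - <<'E'
from h import *
p=viewer.camera_params("wrist"); P=np.load("pics/held.npz")["P"]; im=cv2.imread("pics/held.png")
T=P@np.linalg.inv(p["tool_from_camera"])
c,sz,a,_=blue_rect(im,p,P,T[2,3]-72.5,(319,298)); yaw=np.arctan2(T[1,0],T[0,0])
print(c,sz,a,"tool yaw",yaw,"offset tool",R.from_euler("z",-yaw).apply([*(c-T[:2,3]),0]))
# over the box, plaque held well above lid
off=R.from_euler("z",.125-yaw).apply([*(c-T[:2,3]),0])[:2]; g=np.array([522,167])-off
env.reach([*g,190],down(.125-(a-yaw))); env.hold(.2)
im,p,P=cam("wrist"); cv2.imwrite("pics/over.png",im); np.savez("pics/over.npz",P=P)
s=env.read_state(); print(g,s["tool_pos"],s["force"],s["time_s"],s["width"])
E
```

```text
[ 552.321 -155.834] [np.float32(39.54593), np.float32(59.1305)] 0.2795546 tool yaw 0.2803350020210813 offset tool [ 0.114 -1.467  0.   ]
[521.704 168.441] [521.984 167.544 189.85 ] [ 0.493 -0.33  -0.534] 11.3417 45.75781585958109
```

View pics/over.png

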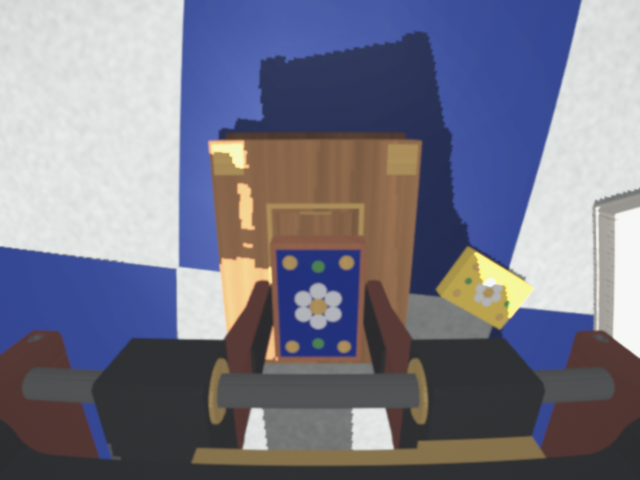

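```bash
python3 - <<'E'
from h import *
t=np.array([521.8,168.4]); q=down(.126); cmd=t.copy()
env.move_l([*cmd,155],q,rate=100); 
for _ in range(2):
    env.hold(.15); s=env.read_state(); e=t-s["tool_pos"][:2]; print("err",e); cmd=cmd+e
    env.move_l([*cmd,155],q,rate=20)
env.hold(.15); s=env.read_state(); print(s["tool_pos"],R.from_quat(s["orientation"]).as_matrix()[:2,0],s["force"])
print(env.move_l([*cmd,136],q,rate=15,f_stop=5))
s=env.read_state(); print(s["tool_pos"],s["force"],s["wrist_torque"],s["width"],s["time_s"])
im,p,P=cam("wrist"); cv2.imwrite("pics/in.png",im); np.savez("pics/in.npz",P=P)
sc,_,_=cam("scene"); C=np.zeros((480,800,3),np.uint8)
C[:,:400]=cv2.resize(im[150:390,220:420],(400,480)); C[:,400:]=cv2.resize(sc[230:374,370:490],(400,480)); cv2.imwrite("pics/in_c.png",C)
E
```

```text
err [-0.398 -0.129]
err [0.352 0.089]
[521.749 168.359 154.97 ] [0.992 0.126] [-0.861 -0.189 -0.41 ]
True
[521.902 168.43  141.157] [-0.368 -0.771  4.797] [-0.082  0.082 -0.025] 45.56117291510392 13.6833
```

View pics/in_c.png

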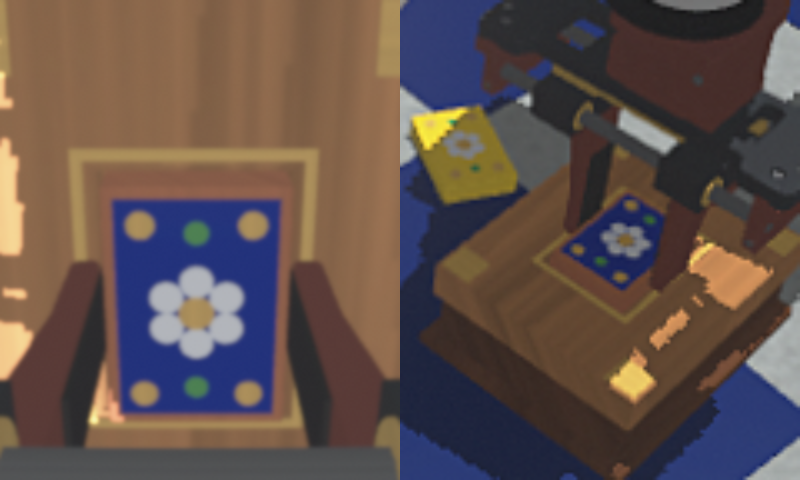

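The plaque sits inside the brass line on the springs, top about 9 mm proud, even on all sides. TCP 141.2 puts its underside at 54.7, about 5 mm below the lid. I release it and press with closed fingertips.

```bash
python3 - <<'E'
from h import *
q=down(.126); xy=[521.8,168.35]
set_gripper(62); env.move_l([*xy,175],q,rate=120); set_gripper(0); env.hold(.2)
s=env.read_state(); print("w",s["width"],s["tool_pos"],s["force"])
print(env.move_l([*xy,145.5],q,rate=30,f_stop=3)); s=env.read_state(); print("touch",s["tool_pos"],s["force"])
print(env.move_l([*xy,136],q,rate=6,f_stop=20)); s=env.read_state(); print("press",s["tool_pos"],s["force"],s["time_s"])
E
```

```text
w 0.5887817734525319 [521.776 168.345 174.989] [ 0.647 -0.108  0.492]
True
touch [521.557 168.269 147.659] [ 0.944 -0.044  1.604]
True
press [521.649 168.249 141.182] [-1.578 -0.231  5.975] 17.9583
```

```bash
python3 - <<'E'
from h import *
q=down(.126); xy=[521.9,168.4]
s=env.read_state(); print(s["tool_pos"],s["force"])
for z in np.arange(141,136,-.5):
    r=env.move_l([*xy,z],q,rate=5,f_stop=18); s=env.read_state(); print(z,r,s["tool_pos"][2],s["force"])
    if r or s["force"][2]>24: break
env.move_l([*xy,165],q,rate=60); env.hold(.1); s=env.read_state(); print(s["force"],s["time_s"])
im,p,P=cam("wrist"); cv2.imwrite("pics/pressed.png",im); np.savez("pics/pressed.npz",P=P)
E
python3 - <<'E'
import sys; sys.path.insert(0,'.')
E
```

```text
[521.649 168.249 141.182] [-1.578 -0.231  5.975]
141.0 False 141.16435829917546 [-1.657 -1.441  6.979]
140.5 False 141.12792043832468 [-3.665 -1.66  12.879]
140.0 False 141.0821180356653 [-5.27  -1.3   17.754]
139.5 False 141.05456059271748 [-7.048 -1.842 22.898]
139.0 False 141.02486293076248 [-7.882 -3.985 27.51 ]
[0.098 0.031 0.889] 19.8917
```

The contact is now rigid: 0.04 mm per 5 N up to 27 N, with the plaque top at about 61. I compare heights of plaque and lid by light touches and take a picture.

```bash
python3 - <<'E'
from h import *
q=down(.126); c=np.array([521.9,168.4])
for n,o in {"lid+y":(0,45),"pl+x":(24,0),"pl-x":(-24,0),"lid-y":(0,-45)}.items():
    xy=c+R.from_euler("z",.126).apply([*o,0])[:2]
    env.move_l([*xy,146],q,rate=120); env.hold(.15)
    r=env.move_l([*xy,138],q,rate=12,f_stop=5); s=env.read_state(); print(n,r,s["tool_pos"][2],s["force"][2])
    env.move_l([*xy,146],q,rate=60)
env.reach([485,163,190],q); env.hold(.2)
im,p,P=cam("wrist"); sc,_,_=cam("scene"); print(env.read_state()["time_s"])
C=np.zeros((480,800,3),np.uint8)
C[:,:400]=cv2.resize(im[100:340,220:420],(400,480)); C[:,400:]=cv2.resize(sc[230:374,370:490],(400,480)); cv2.imwrite("pics/done.png",C)
cv2.imwrite("pics/done_top.png",cam("top")[0])
E
```

```text
lid+y True 141.2142099298432 6.608958793767521
pl+x True 141.18731964470203 5.807116722715086
pl-x True 141.1657305283545 5.678138311336763
lid-y True 141.18405752236458 6.550818088344078
26.3917
```

View pics/done.png

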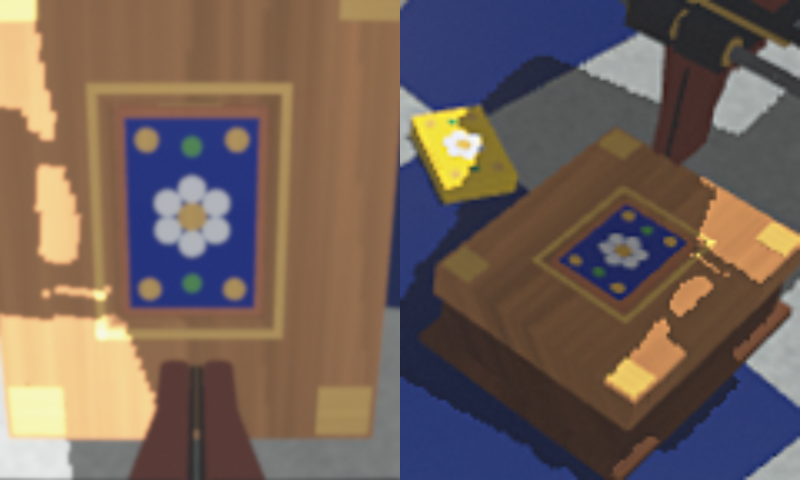

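The plaque is flush: both its ends and the lid touch at 141.17–141.21. The picture shows it picture up and centred inside the brass line, with the fingers clear of it. I hand the job in.

```bash
python3 - <<'E'
from h import *
s=env.read_state(); print(s["force"],s["tool_pos"]); print(workorder.sign_off())
E
```

```text
[-0.288  1.086 -0.729] [485.188 162.519 189.342]
the job is handed in; nothing more can be done
None
```

The blue plaque is in the lid recess, picture up and flush with the lid to within 0.05 mm by touch, pressed with about 27 N at most by the readings; the red plaque stayed in its tray, the arm went nowhere near the vase, dish or brush, and the job was handed in at about 26 s.

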